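# Run the index disc and brake it on its mark

## Task

Check that the dark index disc runs freely: with a fingertip flick it spinning anticlockwise (seen from above), take the finger away, and let it run by itself until its white line has gone past the green plate once. On the next pass or a later one, touch the disc only as the white line comes up to the green plate, braking it with a fingertip so that it stops with the line pointing at the green plate, and finish while still holding it stopped there with light to moderate fingertip pressure. Nothing needs gripping: touch only the disc, and leave the things around it where they are.

Things in the scene. Friction and masses are not known exactly. Their poses are not given: they have to be found in the camera images.
- disc_centre (a point): centre of the disc's top face, 50 mm above the table, on its vertical axis. The disc is dark steel, 230 mm across, 10 mm thick, 1 to 2 kg. A hub 40 mm across stands up to 9 mm above the face at the centre. From 70 to 115 mm radius the top face is bare and flat: a good place for the braking fingertip. This frame does not turn; its x axis points at the green plate
- stand: fixed grey stand under the disc, foot 140 mm across; origin on the disc's axis at the table, x axis towards the green plate, z up. The disc's bearing in it is nearly free: a disc flicked to 1 rad/s loses only about 0.02 to 0.04 rad/s each second. A fingertip pressed on the face with a few newtons stops it within a few degrees
- gate (a point): fixed point 108 mm from the disc's axis towards the green plate, level with the disc's top face. The green plate is fixed to the stand just outside the rim: 48 mm wide along the rim, 28 mm deep, its inner edge 123 mm from the axis, its top 55 mm above the table
- mark (a point): point on the disc's top face, 108 mm from the axis, on the white line: a painted radial stripe 11 mm wide, from 69 to 113 mm radius. Turns with the disc
- pin_a (a point): top centre of one of two yellow upright finger pins on the disc, 12 mm across, standing 18 mm above the disc's face (top 68 mm above the table), 60 mm from the axis, 90 degrees anticlockwise from the white line. Turns with the disc
- pin_b (a point): top centre of the other finger pin, just the same, 90 degrees clockwise from the white line
- disc (a joint): angle of the disc in rad, growing anticlockwise seen from above; 0 when the white line points at the green plate, and it counts on, 6.283 a turn. It starts at rest between 0.6 and 3.4, so the line first reaches the plate at 6.283 and comes round again at 12.566, 18.850 and so on
- driver_yellow: yellow-handled screwdriver, 168 mm long, lying on the table; bystander, leave alone. Origin at the centre of its underside
- marker_0: white marker pen with a black cap, 125 mm long, lying; bystander, leave alone. Origin at the centre of its underside
- tape_roll_0: roll of blue tape, 71 mm across, 23 mm high, lying flat; bystander, leave alone. Origin at the centre of its underside
- oil_bottle: small cream oil bottle with red spout, 41 mm across, 125 mm tall, standing; bystander, leave alone. Origin at the centre of its underside
- grease_pot: red pot with grey lid, 39 mm across, 32 mm high; bystander, leave alone. Origin at the centre of its underside
- seal_block_1: white block with a red seal, 44x50x18 mm; bystander, leave alone. Origin at the centre of its underside

How it is judged:
By the outcome, as a careful person would: the job done as asked, in the order asked, and still so for the second after the job is handed in, while the arm keeps its last pose, push and grip.
It also fails if it takes over 48 s, if anything falls off the work surface, if the arm or the gripper's body presses on something with over 40 N, if the wrist force passes 120 N, or if a joint passes its speed limit or range.

## Robot

A 7-joint arm with a two-finger parallel gripper is mounted at the origin on a cart in front of the work surface, level with it; the furniture and walls round the work are solid. World frame = base frame: x ahead of the robot, y to its left, z up, the work surface at z = 0. Lengths are in mm, angles in rad, forces in N, time in s.
With the tool pointing down it reaches from about 400 to 875 mm from the base axis. Payload 4.4 kg.
Tool frame: the origin (TCP) lies at the very end of the fingers, on their centre line; the grasp point (between the pads) lies 19 mm behind it; y points along the fingers, z is the direction in which the jaws open and shut, and the axes are right-handed (so a half turn about y gives the same grasp; the last joint's range is limited). The gripper opens to 85 mm and grips with 20 to 120 N. Pads are 22 mm wide; open, the fingers measure 114 mm over their backs; the gripper's body (76 mm by 85 mm) begins 54 mm behind the grasp point. The pads swing forward as they close: fully open they stand 13 mm farther back than shut.
Start: joints at [-1.348, 0.628, 0.038, 1.517, -0.027, 0.996, -0.02], TCP at [185.097, 623.103, 231.313] pointing down, gripper open.
Joint ranges: [-3.06, 3.06], [-0.37, 2.12], [-1.25, 1.32], [0.18, 2.47], [-1.1, 4.24], [0.23, 1.98], [-2.94, 2.94]. Speed limits (rad/s): [2.57, 2.57, 3.14, 3.14, 3.14, 3.14, 3.14].

## Interface

Orientations are given as [roll, pitch, yaw] about the fixed x, y, z axes, in that order (R = Rz(yaw) Ry(pitch) Rx(roll)).
In Python, from cell import ctrl, imaging, finish_job gives the robot as it stands.
- The arm moves only by the shell command python3 -m inch 'ROWS'. ROWS is JSON, one flat list of numbers, 7 for each row, row after row: the opening, from 0 (shut) to 1 (fully open), then the shift along the tool's x, y, z in cm, then the turn, a rotation vector about the tool's x, y, z in degrees. A call has 1 to 12 rows; each row is the pose to reach, as a shift and turn from the pose commanded when the call began, along the tool's axes at that moment; what a row does not reach only later rows make up. A row lasts 1/10 s, in which the tool goes at most 50 mm and 8.59 degrees, less where a joint would pass 70% of its speed; a pose out of reach is approached as far as the arm can. A call with a gripper value outside its range is refused whole. The fingers move at their own pace and stop on an object; the grip force is fixed at half the most. Time passes only in rows, so rows that repeat a pose let the fingers close. It gives the time, the measured TCP pose, the force and the opening at its end, in the units of the state.
- ctrl.read_state(): the state, without advancing time (a new reading comes with each control period).
- imaging.get_image(name): name is "scene" or "top" or "wrist"; returns a dict with "img" (384x512x3 uint8, red, green, blue), "fx", "fy", "cx", "cy" (pixels), "R" (3x3) and "t" (3): a world point X has camera coordinates R X + t. Camera axes: x right, y down, z forward; pixel columns grow to the right and rows downward; lengths in mm; the calibration is good to about 2 mm. A picture is of the moment at which its call begins. There is no depth.
- finish_job(): hands the job in, once; it reports no verdict.
The state is a dict: "clock": time; "qpos": joint angles; "qd": joint speeds; "tau": joint torques, N m; "eef_pos": TCP position; "tool_rot": TCP orientation; "force": force on the tool from outside, world axes, zero at the start; "torque": the same for the moment, N m; "width": finger opening in mm.
Only numpy, scipy, OpenCV 4.12 (cv2) and the standard library are available. Lean on these libraries where they do the work, as an engineer would, in place of code of your own. Each camera call takes 0.05 s, during which the arm holds its last target.

## Working session

There is one attempt and no reset: what is moved stays moved. The work goes in short steps, Python scripts to look and compute and a shell command to move; the robot and the scene stay as the last step left them, time stands still between calls to the robot, and variables do not carry over. Pictures are saved under pics/ and viewed, and the job is handed in when it is done.

```bash
ls; mkdir -p pics; cat > h.py <<'E'
import numpy as np, cv2
from cell import ctrl, imaging
from scipy.spatial.transform import Rotation as Ro
def ray(c,u,v,z):
    R=np.array(c["R"]);t=np.array(c["t"]).ravel()
    d=R.T@np.array([(u-c["cx"])/c["fx"],(v-c["cy"])/c["fy"],1]);o=-R.T@t
    return o+d*(z-o[2])/d[2]
def proj(c,X):
    p=np.array(c["R"])@np.array(X)+np.array(c["t"]).ravel()
    return c["fx"]*p[0]/p[2]+c["cx"],c["fy"]*p[1]/p[2]+c["cy"]
def save(c,n): cv2.imwrite("pics/"+n+".png",cv2.cvtColor(c["img"],cv2.COLOR_RGB2BGR))
E
python3 - <<'E'
from h import *
s=ctrl.read_state();print(s)
for n in("scene","top","wrist"):
    c=imaging.get_image(n);save(c,n+"0")
    R=np.array(c["R"]);print(n,-R.T@np.array(c["t"]).ravel(),c["fx"])
E
```

```text
pics
{'clock': 0.0, 'qpos': array([-1.34780691,  0.62933811,  0.03845906,  1.51840329, -0.02701635,
        0.99631354, -0.02001718]), 'qd': array([-1.90958937e-04,  5.80901710e-04, -9.86090547e-04, -6.96782422e-04,
        1.32210182e-03,  3.11133266e-05, -2.73092215e-04]), 'tau': array([-5.57457024e-04, -5.63373113e+01,  1.22581277e+00, -1.93436712e+01,
        1.07952111e-02,  1.02680898e-02, -4.01196175e-06]), 'eef_pos': array([184.90809026, 622.46703266, 230.38332903]), 'tool_rot': array([-1.57274003e+00, -2.25276688e-05, -2.88830107e-01]), 'force': array([-0.02751652,  0.29558843, -0.28157215]), 'torque': array([ 0.00217391, -0.00495393,  0.00912581]), 'width': 85.18959511084391}
scene [ -47.20847866 -668.12065413  664.02648549] 376.4616530770508
top [ 410.4162355     1.78279551 1462.09437549] 457.601399389868
wrist [107.28405289 646.25575572 373.23819149] 269.1445079094707
```

View pics/top0.png

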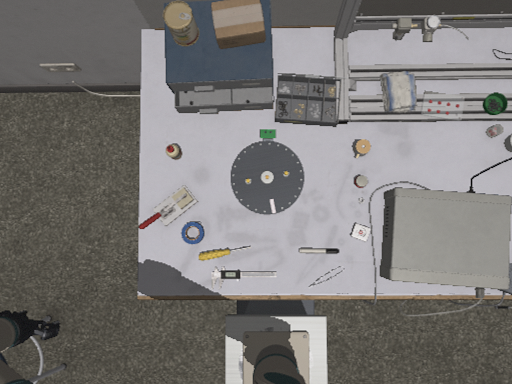

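View pics/scene0.png

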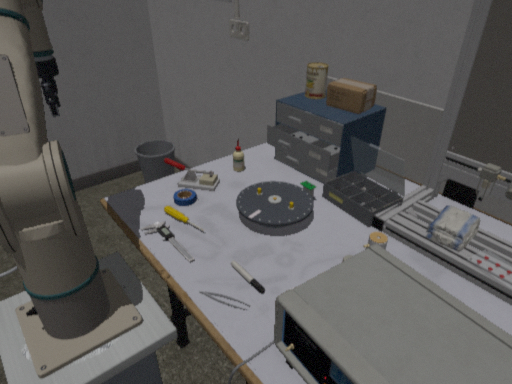

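View pics/wrist0.png

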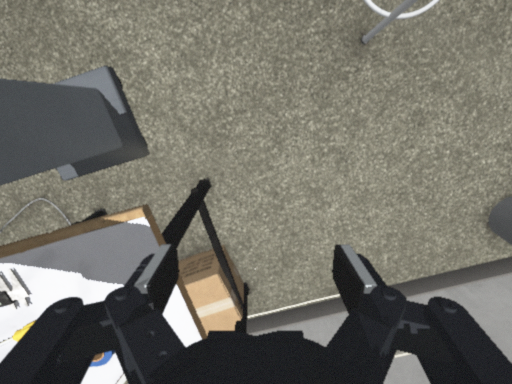

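The top view shows the disc at about (267,177), the pins at (248,182) and (286,174), the line at (272,206) and the green plate at (268,133). Next I'll measure these accurately.

```bash
cat >> h.py <<'E'
def blobs(c,m,amin=3):
    n,l,s,ce=cv2.connectedComponentsWithStats(m.astype(np.uint8))
    return [(ce[i],s[i][4]) for i in range(1,n) if s[i][4]>=amin]
E
python3 - <<'E'
from h import *
for n in ("top","scene"):
    c=imaging.get_image(n)
    hsv=cv2.cvtColor(c["img"],cv2.COLOR_RGB2HSV).astype(int);H,S,V=hsv[...,0],hsv[...,1],hsv[...,2]
    win=np.zeros(H.shape,bool)
    if n=="top": win[120:218,225:310]=1
    else: win[175:235,230:325]=1
    for nm,m,z in (("green",(H>45)&(H<85)&(S>110),55),("yel",(H>15)&(H<32)&(S>90)&(V>90),66),("white",(S<40)&(V>170),50),("hub",(S<70)&(V>130),59)):
        for ce,a in blobs(c,m&win,4):
            print(n,nm,ce.round(1),a,ray(c,*ce,z).round(1))
    if n=="top":
        m=((V<95)&win).astype(np.uint8)
        m=cv2.morphologyEx(m,cv2.MORPH_OPEN,np.ones((5,5)))
        cs,_=cv2.findContours(m,cv2.RETR_EXTERNAL,cv2.CHAIN_APPROX_NONE)
        k=max(cs,key=cv2.contourArea);e=cv2.fitEllipse(k);print("ell",e,ray(c,*e[0],50))
        b=cv2.resize(c["img"][110:225,215:320],None,fx=5,fy=5,interpolation=cv2.INTER_CUBIC)
        cv2.imwrite("pics/topz.png",b[...,::-1])
E
```

```text
top green [267.5 133.7] 100 [716.4  21.3  55. ]
top yel [285.7 172.5] 14 [593.  -34.3  66. ]
top yel [266.7 176.9] 7 [579.9  24.1  66. ]
top yel [247.5 180.2] 11 [570.  83.  66.]
top white [266.2 161.7] 3591 [629.3  25.6  50. ]
top white [266.8 176.8] 98 [582.2  23.9  50. ]
top white [272.4 205.5] 54 [492.8   7.3  50. ]
top hub [266.5 162.5] 3890 [625.5  24.7  59. ]
top hub [266.9 176.8] 121 [581.1  23.5  59. ]
top hub [300.5 170.5] 4 [599.8 -80.1  59. ]
top hub [285.8 174.5] 11 [587.8 -34.8  59. ]
top hub [248.  181.2] 13 [567.5  82.   59. ]
top hub [233.5 183.5] 4 [560.8 126.8  59. ]
top hub [281.5 207.5] 4 [485.9 -20.8  59. ]
ell ((265.5230712890625, 171.89407348632812), (54.79152297973633, 71.01611328125), 76.98596954345703) [597.39037876  27.95925919  50.        ]
scene green [307.8 185.3] 60 [717.2  15.9  55. ]
scene yel [258.6 189.7] 19 [568.5  78.7  66. ]
scene yel [274.  198.2] 4 [573.5  13.8  66. ]
scene yel [290.8 204. ] 24 [591.1 -38.9  66. ]
scene hub [275.3 201.3] 1893 [573.    7.2  59. ]
scene hub [274.4 198.7] 49 [580.3  19.4  59. ]
scene hub [254.3 213.5] 36 [486.9  -2.6  59. ]
```

View pics/topz.png

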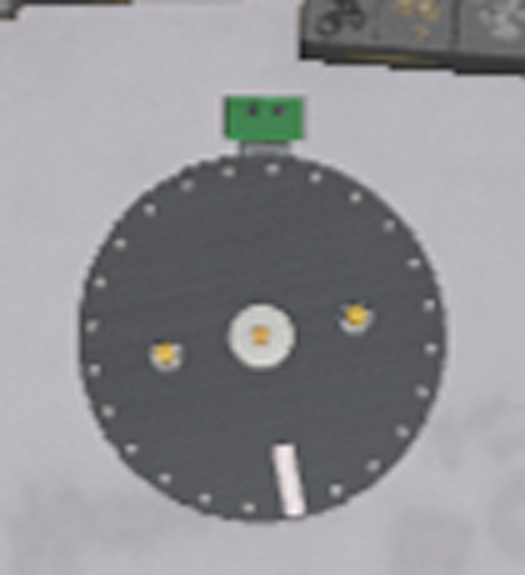

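Centre is about (581, 24), the plate direction about -1.3°, and the line about 190.7°, so the disc angle is about 3.35 rad. Pin_b is near (570, 83), on the left. I'll push it toward -x from its far side, with the scene camera's view clear. First I move above that side with the gripper shut.

```bash
python3 -m inch '[0,1.6,0.3,-1.1,0,-0.5,0, 0,4.8,0.9,-3.4,0,-1.5,0, 0,8.8,1.6,-6.3,0,-3,0, 0,12.8,2.3,-9.1,0,-4,0, 0,16.8,3,-12,0,-6,0, 0,20.8,3.7,-14.8,0,-7,0, 0,24.8,4.5,-17.7,0,-8,0, 0,28.8,5.2,-20.5,0,-9,0, 0,32.8,5.9,-23.4,0,-10,0, 0,36.8,6.6,-26.2,0,-11,0, 0,40.8,7.3,-29,0,-12,0, 0,44.6,8,-31.8,0,-13.5,0]'; python3 - <<'E'
from h import *
s=ctrl.read_state();print(s["clock"],s["eef_pos"],s["tool_rot"],s["force"],s["width"])
E
```

```text
clock: 1.45
eef_pos: [523.4, 189.5, 151.1]
tool_rot: [-1.571, -0.001, -0.053]
force: [-0.1, 0.4, 0.3]
width: 0.5
1.45 [523.37455033 189.45982519 151.11396867] [-1.57059091e+00 -5.01451406e-04 -5.25842182e-02] [-0.13417079  0.44124132  0.25573765] 0.4712403791915097
```

```bash
python3 -m inch '[0,3,1,-3,0,-1,0, 0,6,2,-6.6,0,-2,0, 0,8,3.5,-8.8,0,-3,0, 0,8.9,4,-9.9,0,-3,0, 0,8.9,4,-9.9,0,-3,0]'; python3 - <<'E'
from h import *
s=ctrl.read_state();print(s["clock"],s["eef_pos"],s["tool_rot"],s["force"],s["width"])
for n in ("scene","top","wrist"):
    c=imaging.get_image(n)
    if n=="scene": c["img"]=cv2.resize(c["img"][130:260,200:360],None,fx=5,fy=4.6)
    save(c,n+"1")
E
```

```text
clock: 1.95
eef_pos: [605.8, 85.4, 110.4]
tool_rot: [-1.572, 0.001, -0.005]
force: [-0.4, 0.0, 0.2]
width: 0.1
1.95 [605.8356441   85.37090953 110.35336478] [-1.57188544e+00  1.37126715e-03 -4.74833743e-03] [-0.44221352  0.00091273  0.22020529] 0.08170136093736664
```

View pics/scene1.png

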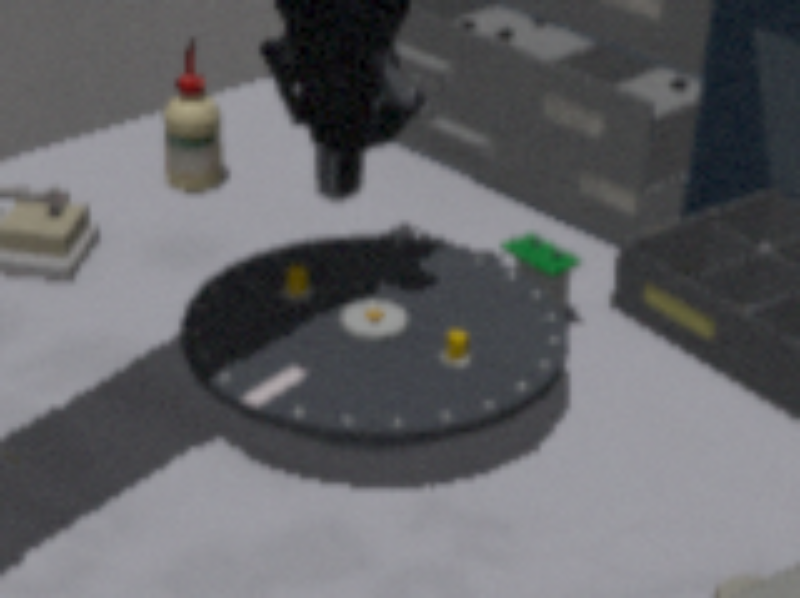

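View pics/top1.png

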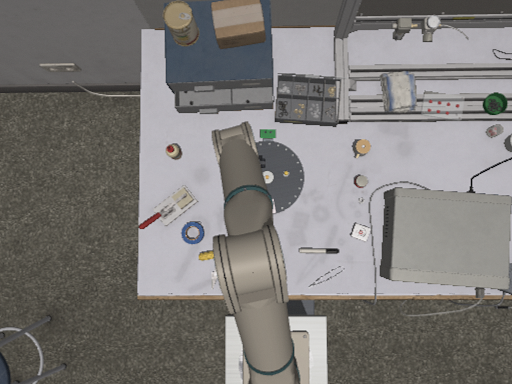

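View pics/wrist1.png

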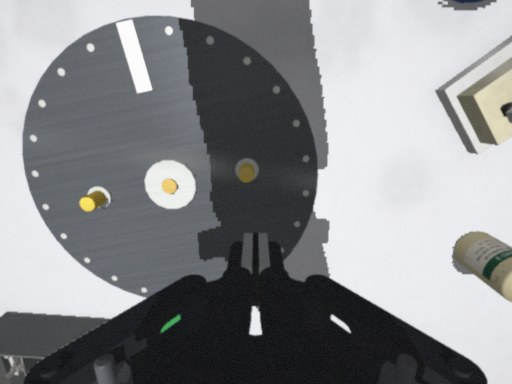

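The scene and wrist views are both clear: in the wrist view pin_b is at (247,172), the hub at (170,185), and the line at (135,55). The fingertip is at about (256,240). I'll cross-check the geometry with the wrist camera.

```bash
python3 - <<'E'
from h import *
c=imaging.get_image("wrist")
for p,z in (((170,185),59),((247,175),68),((88,204),68),((135,57),50),((118,22),50),((136,20),50),((135,92),50),((151,88),50)): print(p,ray(c,*p,z).round(1))
s=ctrl.read_state();print("tip px",proj(c,s["eef_pos"]),proj(c,s["eef_pos"]+[-11,0,0]),s["eef_pos"])
cs=imaging.get_image("scene");R=np.array(c["R"]);print(-R.T@np.array(c["t"]).ravel())
for X in ([581,24,59],[570,83,68],[717,21,55]): print(proj(cs,X),proj(c,X))
E
```

```text
(170, 185) [581.9  26.4  59. ]
(247, 175) [571.7  85.1  68. ]
(88, 204) [593.9 -32.6  68. ]
(135, 57) [493.1   8.4  50. ]
(118, 22) [4.722e+02 1.000e-01 5.000e+01]
(136, 20) [471.   12.1  50. ]
(135, 92) [515.6   5.3  50. ]
(151, 88) [512.9  17.   50. ]
tip px (np.float64(254.56107098819712), np.float64(247.1538545042098)) (np.float64(254.57672845608172), np.float64(230.47396910136112)) [604.83784312  90.52591292 111.98645337]
[523.74767074  90.51172438 254.60923944]
(np.float64(273.54791091804026), np.float64(197.90421173666704)) (np.float64(166.65476209804234), np.float64(183.84111302005567))
(np.float64(258.0575168264582), np.float64(188.38181614333823)) (np.float64(244.0582310477829), np.float64(172.63743162349994))
(np.float64(306.62645108774666), np.float64(184.6704430443013)) (np.float64(179.60953708318073), np.float64(323.28641246356773))
```

```bash
python3 -m inch '[0,0,2,-0.2,0,0,0, 0,0,4,-0.3,0,0,0, 0,0,5.4,-0.4,0,0,0, 0,0,5.4,-0.4,0,0,0]'; python3 - <<'E'
from h import *
s=ctrl.read_state();print(s["clock"],s["eef_pos"],s["tool_rot"],s["force"],s["width"])
c=imaging.get_image("wrist");save(c,"wrist2")
print(ctrl.read_state()["eef_pos"])
E
```

```text
clock: 2.6
eef_pos: [603.9, 84.4, 55.8]
tool_rot: [-1.571, 0.004, 0.001]
force: [-0.3, -0.1, 0.7]
width: 0.2
2.6 [603.87761617  84.3705534   55.79132224] [-1.57116213e+00  3.59154486e-03  6.12231261e-04] [-0.27056214 -0.07906718  0.73600062] 0.24824133082915753
[604.85257088  84.39605748  56.87806317]
```

View pics/wrist2.png

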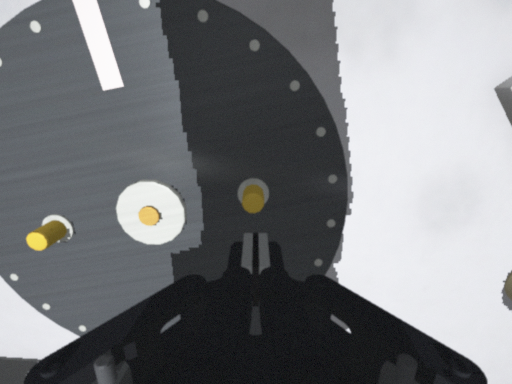

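The fingertip at (256,240) sits squarely behind pin_b at (253,195), 6 mm above the face. Now the flick.

```bash
python3 -m inch '[0,-0.8,0,0,0,0,0, 0,-1.3,0,0,0,0,0, 0,-1.6,0,0,0,0,0, 0,-2.0,0,-0.1,0,0,0, 0,-2.4,0,-0.2,0,0,0, 0,-2.9,0,-0.4,0,0,0, 0,-3.4,0,-0.6,0,0,0, 0,-3.95,0,-0.8,0,0,0, 0,-4.3,0,-0.8,0,0,0, 0,-3.9,-1,-0.6,0,0,0, 0,-3.4,-4,-0.3,0,0,0, 0,-3,-5,0,0,0,0]'; cat >> h.py <<'E'
CEN=np.array([581.5,25.0]);PL=np.deg2rad(-1.5)
def pins(name="scene",show=None):
    c=imaging.get_image(name);t=ctrl.read_state()["clock"]-0.05
    hsv=cv2.cvtColor(c["img"],cv2.COLOR_RGB2HSV).astype(int);H,S,V=hsv[...,0],hsv[...,1],hsv[...,2]
    out=[]
    for ce,a in blobs(c,(H>13)&(H<33)&(S>100)&(V>50),5):
        X=ray(c,*ce,64)[:2]-CEN
        if 40<np.hypot(*X)<80: out.append((round(np.degrees(np.arctan2(X[1],X[0])-PL)%360,1),int(a),round(float(np.hypot(*X)),1)))
    if show: save(c,show)
    return round(t,3),out
E
python3 - <<'E'
from h import *
s=ctrl.read_state();print(s["clock"],s["eef_pos"],s["force"])
print(pins("scene","scene3"));print(pins("wrist","wrist3"))
E
```

```text
clock: 3.85
eef_pos: [578.1, 84.5, 110.2]
tool_rot: [-1.57, -0.005, -0.001]
force: [0.9, 0.1, 0.7]
width: -0.2
3.85 [578.08743156  84.46458736 110.17652259] [0.94061521 0.1451235  0.71171677]
(3.85, [(np.float64(328.6), 23, 62.1), (np.float64(156.8), 27, 58.0)])
(3.9, [(np.float64(155.2), 259, 59.4), (np.float64(336.0), 289, 58.6)])
```

View pics/scene3.png

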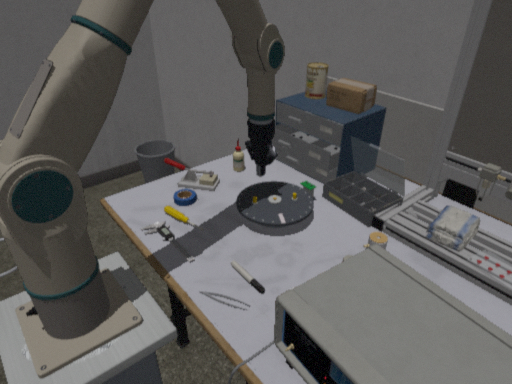

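View pics/wrist3.png

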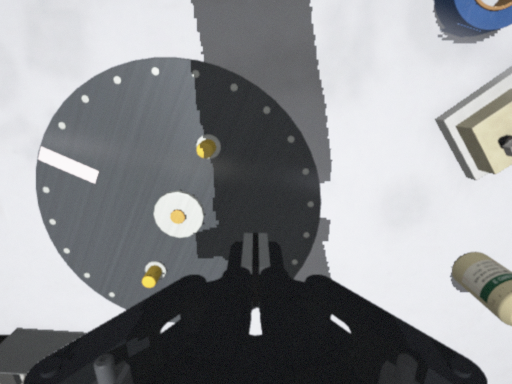

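The disc is running, with the line now at about 245° in the world frame. I'll move the finger out to hover over the bare ring on the left side and measure the speed.

```bash
python3 -m inch '[0,0.2,0,1.2,0,0,0, 0,0.4,0,2.6,0,0,0, 0,0.5,1,3.4,0,0,0, 0,0.5,3,3.4,0,0,0, 0,0.5,4.3,3.4,0,0,0, 0,0.5,4.3,3.4,0,0,0]'; python3 - <<'E'
from h import *
s=ctrl.read_state();print(s["clock"],s["eef_pos"],s["force"])
print(pins("scene","scene4"));print(pins("wrist","wrist4"))
s=ctrl.read_state();print(s["clock"],s["eef_pos"],s["force"])
E
```

```text
clock: 4.55
eef_pos: [578.4, 117.6, 61.4]
tool_rot: [-1.572, 0.005, -0.0]
force: [-0.3, -1.1, -0.5]
width: -0.2
4.55 [578.42072725 117.64378215  61.39722784] [-0.3426565  -1.12499761 -0.53715428]
(4.55, [(np.float64(12.0), 23, 58.8), (np.float64(200.3), 27, 60.9)])
(4.6, [(np.float64(198.2), 796, 58.9)])
4.65 [580.24089939 117.62396535  63.59475874] [ 1.20840482 -0.16521728 -0.30448706]
```

View pics/wrist4.png

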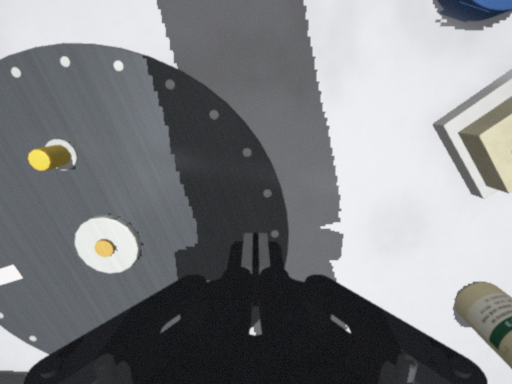

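Speed is about 61°/s, and the first pass is due at t≈5.8 s. I'll let it run untouched and measure the pass.

```bash
for i in 1; do python3 -m inch '[0,0,0,0,0,0,0, 0,0,0,0,0,0,0, 0,0,0,0,0,0,0, 0,0,0,0,0,0,0, 0,0,0,0,0,0,0, 0,0,0,0,0,0,0, 0,0,0,0,0,0,0, 0,0,0,0,0,0,0, 0,0,0,0,0,0,0]'; python3 - <<'E'
from h import *
s=ctrl.read_state();print(s["clock"],s["eef_pos"],s["force"])
print(pins("scene"))
E
python3 -m inch '[0,0,0,0,0,0,0, 0,0,0,0,0,0,0, 0,0,0,0,0,0,0]'; python3 - <<'E'
from h import *
s=ctrl.read_state();print(s["clock"],s["eef_pos"],s["force"])
print(pins("scene","scene5"))
E
python3 -m inch '[0,0,0.5,0,0,0,0]'; python3 -m inch '[0,0,0.3,0,0,0,0]';python3 -m inch '[0,0,0,0,0,0,0]'; python3 -m inch '[0,0,0,0,0,0,0]'; done
```

```text
clock: 5.55
eef_pos: [580.6, 117.7, 64.3]
tool_rot: [-1.571, 0.0, -0.001]
force: [0.1, -0.4, 0.0]
width: -0.1
5.55 [580.63983689 117.67829126  64.27085061] [ 0.12210251 -0.37368689  0.00792684]
(5.55, [(np.float64(77.5), 23, 54.0), (np.float64(259.5), 25, 63.4)])
clock: 5.9
eef_pos: [580.7, 117.7, 64.3]
tool_rot: [-1.571, 0.0, -0.001]
force: [0.8, 0.8, 0.1]
width: 0.2
5.9 [580.6778705  117.67981228  64.26876636] [0.83470278 0.84187712 0.12481726]
(5.9, [(np.float64(99.3), 23, 55.9), (np.float64(279.5), 24, 63.7)])
clock: 6.05
eef_pos: [581.3, 117.8, 59.7]
tool_rot: [-1.57, -0.001, -0.001]
force: [-0.1, 0.1, -0.0]
width: 0.1
clock: 6.15
eef_pos: [580.5, 117.7, 55.8]
tool_rot: [-1.571, 0.0, -0.001]
force: [0.0, 0.0, -0.2]
width: -0.1
clock: 6.25
eef_pos: [580.1, 117.6, 55.6]
tool_rot: [-1.571, 0.001, -0.001]
force: [0.2, -0.1, 0.2]
width: -0.2
clock: 6.35
eef_pos: [580.5, 117.7, 56.0]
tool_rot: [-1.571, 0.0, -0.001]
force: [-0.3, 0.3, 0.0]
width: 0.1
```

```bash
python3 - <<'E'
import cv2
b=cv2.imread("pics/scene5.png")[160:245,220:340];cv2.imwrite("pics/s5z.png",cv2.resize(b,None,fx=6,fy=6))
E
```

```text
(no output)
```

View pics/s5z.png

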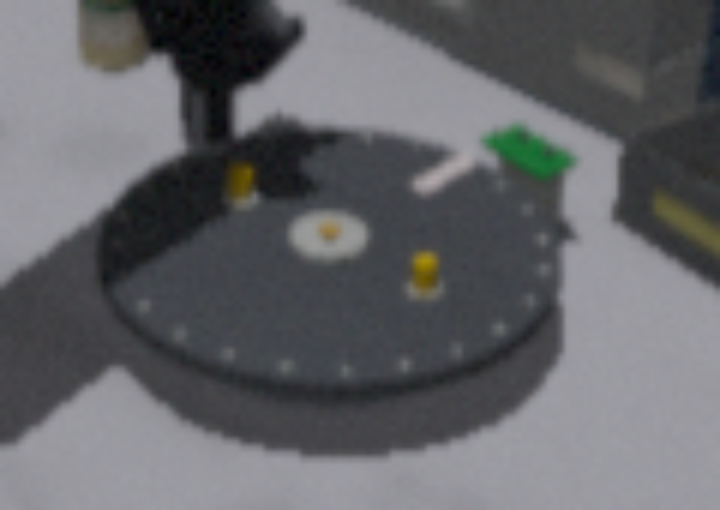

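At t=5.9 the line, drawn near (445,172) in the zoom, is about 9° past the plate's inner edge near (515,150). So the first free pass is done. Finger hovers 6 mm above the face. I keep waiting and refine the speed.

```bash
python3 -m inch '[0,0,0.3,0,0,0,0, 0,0,0.3,0,0,0,0, 0,0,0.3,0,0,0,0, 0,0,0.3,0,0,0,0, 0,0,0.3,0,0,0,0, 0,0,0.3,0,0,0,0, 0,0,0.3,0,0,0,0, 0,0,0.3,0,0,0,0, 0,0,0.3,0,0,0,0, 0,0,0.3,0,0,0,0]'; python3 -c "
from h import *
print(pins())"
python3 -m inch '[0,0,0,0,0,0,0, 0,0,0,0,0,0,0, 0,0,0,0,0,0,0, 0,0,0,0,0,0,0, 0,0,0,0,0,0,0, 0,0,0,0,0,0,0, 0,0,0,0,0,0,0, 0,0,0,0,0,0,0, 0,0,0,0,0,0,0, 0,0,0,0,0,0,0, 0,0,0,0,0,0,0, 0,0,0,0,0,0,0]'
python3 -m inch '[0,0,0,0,0,0,0, 0,0,0,0,0,0,0, 0,0,0,0,0,0,0, 0,0,0,0,0,0,0, 0,0,0,0,0,0,0, 0,0,0,0,0,0,0, 0,0,0,0,0,0,0, 0,0,0,0,0,0,0, 0,0,0,0,0,0,0, 0,0,0,0,0,0,0, 0,0,0,0,0,0,0, 0,0,0,0,0,0,0]'
python3 -c "
from h import *
print(pins())"
python3 -m inch '[0,0,0,0,0,0,0, 0,0,0,0,0,0,0, 0,0,0,0,0,0,0, 0,0,0,0,0,0,0, 0,0,0,0,0,0,0, 0,0,0,0,0,0,0, 0,0,0,0,0,0,0, 0,0,0,0,0,0,0, 0,0,0,0,0,0,0, 0,0,0,0,0,0,0, 0,0,0,0,0,0,0, 0,0,0,0,0,0,0]'
python3 -c "
from h import *
print(pins())"
```

```text
clock: 7.35
eef_pos: [580.7, 117.7, 53.3]
tool_rot: [-1.571, 0.0, -0.001]
force: [-0.8, -1.0, 0.2]
width: -0.1
(7.35, [(np.float64(359.1), 23, 58.6), (np.float64(188.3), 23, 60.0)])
clock: 8.6
eef_pos: [580.7, 117.6, 53.3]
tool_rot: [-1.571, 0.0, -0.001]
force: [0.2, -0.6, 0.1]
width: -0.3
clock: 9.8
eef_pos: [580.7, 117.7, 53.3]
tool_rot: [-1.571, 0.0, -0.001]
force: [0.8, 0.3, -0.3]
width: 0.2
(9.8, [(np.float64(139.7), 30, 57.1), (np.float64(315.0), 24, 62.7)])
clock: 11.05
eef_pos: [580.7, 117.6, 53.3]
tool_rot: [-1.571, 0.0, -0.001]
force: [-0.0, -0.2, -0.2]
width: 0.2
(11.05, [(np.float64(19.0), 22, 59.8), (np.float64(205.9), 26, 61.5)])
```

```bash

python3 -m inch '[0,0,0,0,0,0,0, 0,0,0,0,0,0,0, 0,0,0,0,0,0,0, 0,0,0,0,0,0,0, 0,0,0,0,0,0,0, 0,0,0,0,0,0,0, 0,0,0,0,0,0,0, 0,0,0,0,0,0,0]'
python3 -c "
from h import *
print(pins())"
```

```text
clock: 11.9
eef_pos: [580.7, 117.7, 53.3]
tool_rot: [-1.571, 0.0, -0.001]
force: [0.4, -0.4, 1.1]
width: -0.1
(11.9, [(np.float64(62.9), 28, 56.5), (np.float64(246.2), 26, 63.1)])
```

```bash

python3 -m inch '[0,0,0,0,0,0,0, 0,0,0,0,0,0,0]'
python3 -c "
from h import *
print(pins())"
python3 -m inch '[0,0,0.45,0,0,0,0]'
python3 -c "
from h import *
s=ctrl.read_state();print(s['eef_pos'],s['force'],s['torque'])"
```

```text
clock: 12.15
eef_pos: [580.7, 117.7, 53.3]
tool_rot: [-1.571, 0.0, -0.001]
force: [-0.4, -0.3, 0.0]
width: -0.2
(12.15, [(np.float64(76.6), 22, 54.4), (np.float64(257.4), 26, 64.0)])
clock: 12.3
eef_pos: [581.2, 117.8, 49.8]
tool_rot: [-1.57, -0.001, -0.001]
force: [-6.4, -3.2, 54.5]
width: -0.1
[581.21251782 117.83530596  49.76682265] [-6.36182218 -3.24348987 54.51364365] [-0.64033291  1.04913202 -0.0114819 ]
```

```bash

python3 -c "
from h import *
print(pins('scene','scene6'))
s=ctrl.read_state();print(s['clock'],s['eef_pos'],s['force'])"
```

```text
(12.3, [(np.float64(84.9), 23, 51.4), (np.float64(263.7), 27, 63.6)])
12.35 [582.53533493 117.86715474  50.15447932] [1.70534335 0.13856199 0.98550381]
```

```bash

python3 -c "
from h import *
print(pins('scene'))
s=ctrl.read_state();print(s['clock'],s['eef_pos'],s['force'])"
```

```text
(12.35, [(np.float64(81.9), 25, 52.8), (np.float64(262.5), 25, 63.9)])
12.4 [582.61984276 117.84397479  50.09168365] [ 0.11699909 -0.18659554  9.97060731]
```

It looks stopped slightly early. I'll check the angle precisely.

```bash

python3 - <<'E'
from h import *
c=imaging.get_image("scene");save(c,"scene7")
hsv=cv2.cvtColor(c["img"],cv2.COLOR_RGB2HSV).astype(int);H,S,V=hsv[...,0],hsv[...,1],hsv[...,2]
w=np.zeros(H.shape,bool);w[178:200,282:306]=1
for ce,a in blobs(c,w&(S<60)&(V>115)&~((H>45)&(H<85)&(S>60)),4):
    X=ray(c,*ce,50)[:2]-CEN; print(ce,a,np.hypot(*X),np.degrees(np.arctan2(X[1],X[0])))
for ce,a in blobs(c,(H>45)&(H<85)&(S>110)&(np.add.outer(np.arange(384),np.zeros(512))<200),20):
    X=ray(c,*ce,55)[:2]-CEN; print("g",ce,a,np.hypot(*X),np.degrees(np.arctan2(X[1],X[0])))
b=c["img"][165:240,225:330];cv2.imwrite("pics/s7z.png",cv2.resize(b,None,fx=7,fy=7)[...,::-1])
c=imaging.get_image("wrist");save(c,"wrist7")
print(ctrl.read_state()["clock"],ctrl.read_state()["eef_pos"],ctrl.read_state()["force"],pins())
E
```

```text
[294.3006993  180.87412587] 143 134.92861718558046 18.769916878925457
[299.33333333 192.13888889] 36 93.558795334859 -9.744860343697662
g [307.83050847 185.25423729] 59 136.19055863409108 -3.7427133489755793
12.5 [582.3929919  117.85404542  50.08390213] [0.32841185 0.06157076 9.62225844] (12.5, [(np.float64(81.7), 26, 53.5), (np.float64(262.5), 25, 63.9)])
```

View pics/s7z.png

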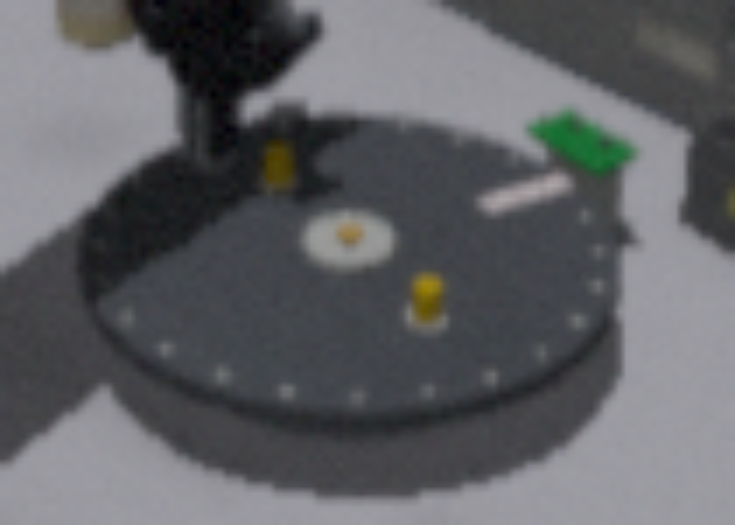

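View pics/wrist7.png

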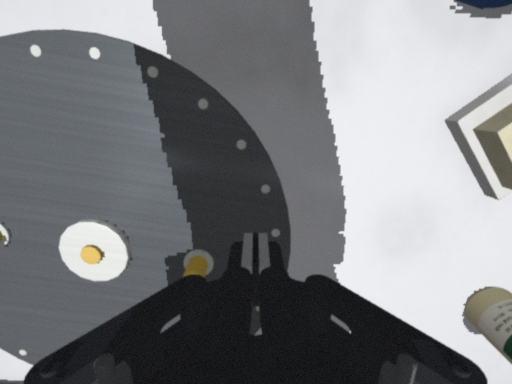

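It stopped about 6° short: the line measures -9.7° and the plate -3.7° in the same view, with 10 N steady pressure. The first touch braked harder than I wanted. I'll keep the finger on and, with the line still at the plate, ease the disc on slowly the last ~10 mm.

```bash

python3 -m inch '[0,-0.1,0,0,0,0,0, 0,-0.2,0,0,0,0,0, 0,-0.3,0,0,0,0,0, 0,-0.3,0,0,0,0,0]'
python3 -c "
from h import *
print(pins('scene'))
s=ctrl.read_state();print(s['clock'],s['eef_pos'],s['force'])"
```

```text
clock: 12.95
eef_pos: [579.3, 117.8, 50.1]
tool_rot: [-1.57, -0.004, -0.001]
force: [0.5, -0.4, 9.0]
width: -0.0
(12.95, [(np.float64(84.7), 24, 53.5), (np.float64(264.8), 25, 64.2)])
13.0 [579.42764445 117.78534879  50.08478043] [ 0.98649385 -1.37144953  9.37439729]
```

```bash

python3 -m inch '[0,-0.1,0,0,0,0,0, 0,-0.2,0,0,0,0,0, 0,-0.3,0,0,0,0,0, 0,-0.4,0,0,0,0,0, 0,-0.5,0,0,0,0,0, 0,-0.6,0,0,0,0,0, 0,-0.6,0,0,0,0,0]'
python3 - <<'E'
from h import *
s=ctrl.read_state();print(s['clock'],s['eef_pos'],s['force'])
for i in range(2):
    c=imaging.get_image("scene")
    hsv=cv2.cvtColor(c["img"],cv2.COLOR_RGB2HSV).astype(int);H,S,V=hsv[...,0],hsv[...,1],hsv[...,2]
    w=np.zeros(H.shape,bool);w[178:200,282:306]=1
    for ce,a in blobs(c,w&(S<60)&(V>115)&~((H>45)&(H<85)&(S>60)),4):
        X=ray(c,*ce,50)[:2]-CEN; print(ce,a,np.hypot(*X),np.degrees(np.arctan2(X[1],X[0])))
    for ce,a in blobs(c,(H>45)&(H<85)&(S>110)&(np.add.outer(np.arange(384),np.zeros(512))<200),20):
        X=ray(c,*ce,55)[:2]-CEN; print("g",ce,a,np.hypot(*X),np.degrees(np.arctan2(X[1],X[0])))
    print(pins())
b=c["img"][165:240,225:330];cv2.imwrite("pics/s8z.png",cv2.resize(b,None,fx=7,fy=7)[...,::-1])
c=imaging.get_image("top");save(c,"top8");c=imaging.get_image("wrist");save(c,"wrist8")
b=cv2.imread("pics/top8.png")[110:225,215:320];cv2.imwrite("pics/t8z.png",cv2.resize(b,None,fx=5,fy=5))
E
```

```text
clock: 13.7
eef_pos: [573.4, 117.5, 50.1]
tool_rot: [-1.571, -0.004, -0.001]
force: [0.7, -2.0, 8.7]
width: -0.4
13.7 [573.41419865 117.4529415   50.08170925] [ 0.72887334 -1.97985722  8.6867289 ]
[294.98360656 182.94535519] 183 124.67728471371183 15.142603941897967
g [307.74576271 185.25423729] 59 135.9719650883175 -3.6782844300319386
(13.75, [(np.float64(88.8), 23, 53.5), (np.float64(268.2), 24, 64.2)])
[295.00543478 182.95108696] 184 124.68762896074479 15.108151430416456
g [307.86206897 185.32758621] 58 135.9723079704365 -3.907957091853236
(13.85, [(np.float64(88.8), 23, 53.5), (np.float64(268.2), 24, 64.2)])
```

View pics/s8z.png

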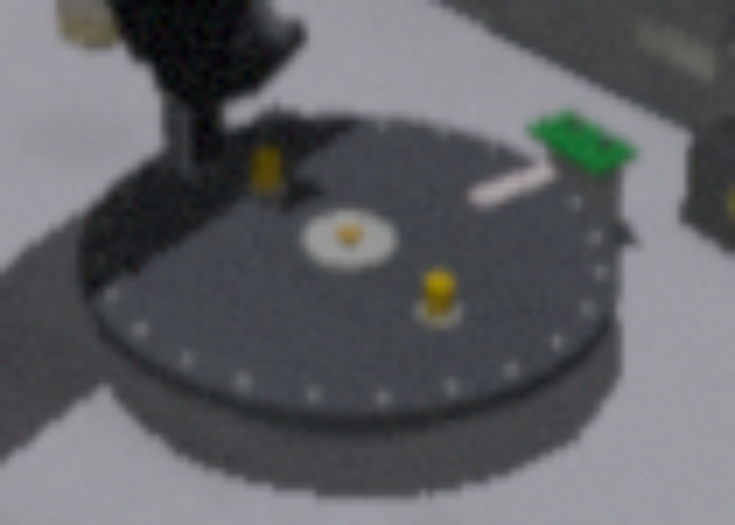

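View pics/t8z.png

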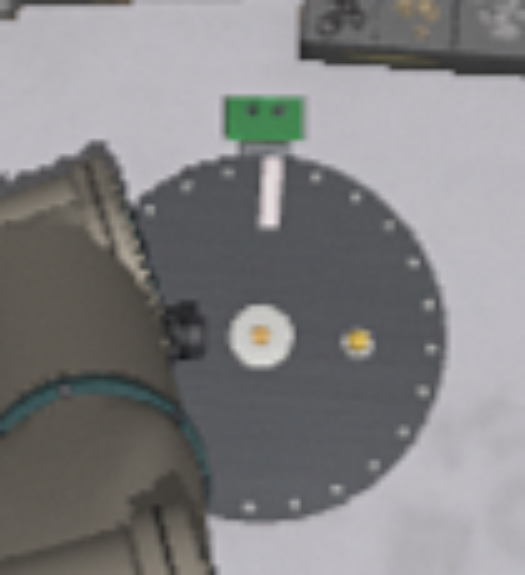

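```bash
python3 - <<'E'
from h import *
c=imaging.get_image("top")
hsv=cv2.cvtColor(c["img"],cv2.COLOR_RGB2HSV).astype(int);H,S,V=hsv[...,0],hsv[...,1],hsv[...,2]
def cen(m,win,z):
    w=np.zeros(H.shape);w[win]=1;w=w*m
    ys,xs=np.nonzero(w);return ray(c,xs.mean(),ys.mean(),z)[:2],len(xs)
h,_=cen((S<70)&(V>130),np.s_[168:186,258:276],59)
l,n=cen((S<60)&(V>150),np.s_[142:158,263:275],50)
g,m=cen((H>45)&(H<85)&(S>90),np.s_[125:142,255:280],55)
a=lambda v:np.degrees(np.arctan2(v[1],v[0]))
print(h,l,n,np.hypot(*(l-h)),g,m,np.hypot(*(g-h)),"line",a(l-h),"plate",a(g-h))
E
```

```text
[580.81330563  23.8699698 ] [671.38210405  17.69955741] 54 90.77874881904381 [716.6982586   22.52744175] 110 135.8915848249527 line -3.8975134152223494 plate -0.5660574415554107
```

By the top view the radii check out (91 and 136 mm), and the line is about 3° short. I'll ease it 5 mm more.

```bash

python3 -m inch '[0,-0.1,0,0,0,0,0, 0,-0.2,0,-0.02,0,0,0, 0,-0.3,0,-0.03,0,0,0, 0,-0.4,0,-0.05,0,0,0, 0,-0.5,0,-0.06,0,0,0, 0,-0.5,0,-0.06,0,0,0, 0,-0.5,0,-0.06,0,0,0]'
python3 - <<'E'
from h import *
c=imaging.get_image("top");save(c,"top9")
hsv=cv2.cvtColor(c["img"],cv2.COLOR_RGB2HSV).astype(int);H,S,V=hsv[...,0],hsv[...,1],hsv[...,2]
def cen(m,win,z):
    w=np.zeros(H.shape);w[win]=1;w=w*m
    ys,xs=np.nonzero(w);return ray(c,xs.mean(),ys.mean(),z)[:2],len(xs)
h,_=cen((S<70)&(V>130),np.s_[168:186,258:276],59)
l,n=cen((S<60)&(V>150),np.s_[142:158,261:274],50)
g,m=cen((H>45)&(H<85)&(S>90),np.s_[125:142,255:280],55)
a=lambda v:np.degrees(np.arctan2(v[1],v[0]))
print(n,np.hypot(*(l-h)),m,np.hypot(*(g-h)),"line",a(l-h),"plate",a(g-h))
print(pins("scene","scene9"),pins())
s=ctrl.read_state();print(s['clock'],s['eef_pos'],s['force'])
b=cv2.imread("pics/top9.png")[110:225,215:320];cv2.imwrite("pics/t9z.png",cv2.resize(b,None,fx=5,fy=5))
E
```

```text
clock: 14.75
eef_pos: [568.5, 116.9, 50.1]
tool_rot: [-1.571, -0.004, -0.001]
force: [0.8, -0.9, 9.1]
width: -0.1
55 90.28390157039465 110 135.7554969179569 line -1.5287835007509694 plate -0.624236775651253
(14.8, [(np.float64(91.8), 23, 54.4), (np.float64(270.8), 26, 64.3)]) (14.85, [(np.float64(92.6), 24, 53.7), (np.float64(270.7), 26, 64.5)])
14.9 [568.56406417 116.95898475  50.08022504] [ 0.71073508 -1.04883758  8.68770547]
```

View pics/t9z.png

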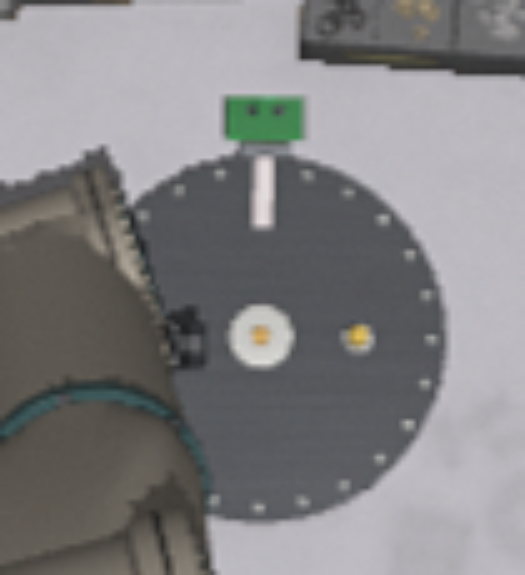

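View pics/scene9.png

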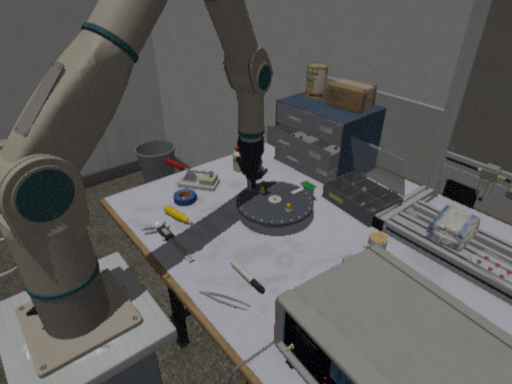

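The line now points at the plate: in the zoom the line is at (263,192), the plate at (264,118), and the hub at (261,335). The top view puts it at -0.9° and the pins at about +1.5°. Pressure is a steady 9 N and the surrounding objects haven't moved. I'm handing it in.

```bash
python3 -c "
from cell import finish_job
print(finish_job())"
```

```text
the job is handed in; nothing more can be done
None
```

The disc is stopped with its white line on the green plate, but braking alone did not put it there. It stopped about 6° short, and I eased it the rest of the way with the finger still pressing.

- **Flick and free run:** I pushed pin_b with the shut fingertip and the disc reached about 1.05 rad/s anticlockwise. I then lifted the finger clear. The line went past the plate untouched at about 5.8 s.
- **Braking:** On the next pass, at about 12.3 s, I touched the bare face when the line was roughly 6–8° before the plate. The touch was harder than I intended. The force reading peaked at about 54 N, then settled at 9–10 N.
- **Correction:** I dragged the disc forward slowly in three steps, about 14 mm at the fingertip, without lifting off.

**Last checks before handing in, at 14.9 s:**
- **Line against plate:** The top view put the line 0.9° short of the plate, and the pins in the scene view put it about 1.5° past. The two views disagree by about 2°, which is about as fine as I could measure.
- **Holding:** The disc was at rest under a steady fingertip force of about 9 N.
- **Surroundings:** The things around the disc looked unmoved in the pictures.

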